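# Feed one bearing pad and nudge it on to the green field

## Robot

A 6-joint arm with a two-finger parallel gripper is mounted at the origin on the work surface. World frame = base frame: x ahead of the robot, y to its left, z up, the work surface at z = 0. Lengths are in m, angles in rad, forces in N, time in s.
With the tool pointing down it reaches from about 0.275 to 1 m from the base axis. Payload 8.4 kg.
Tool frame: the origin (TCP) lies midway between the tips of the shut fingers; the grasp point (between the pads) lies 19 mm behind it; z points along the fingers, y is the direction in which the jaws open and shut (so a half turn about z gives the same grasp; the last joint's range is limited). The gripper opens to 85 mm and grips with 20 to 120 N. Pads are 22 mm wide; open, the fingers measure 114 mm over their backs; the gripper's body (76 mm by 85 mm) begins 54 mm behind the grasp point. The pads swing forward as they close: fully open they stand 13 mm farther back than shut.
Start: joints at [-1.11, 0.353, 1.633, -0, 1.155, -0.002], TCP at [0.279, -0.559, 0.231] pointing down, gripper open.
Joint ranges: [-2.63, 2.63], [-0.92, 2.1], [0.06, 2.66], [-1.3, 4.44], [0, 2.69], [-3.02, 3.02]. Speed limits (rad/s): [2.22, 2.22, 2.79, 3.14, 3.14, 3.14].

## Interface

Orientations are given as a unit quaternion [x, y, z, w].
In Python, from bench import manip gives the robot as it stands. The module is installed in compiled form; this text tells all that it offers.
- The arm moves only by the shell command python3 -m pendant 'ROWS' [OPENING] [FORCE]. ROWS is JSON, a list of rows, each an object with "delta_pos": the shift along the tool's x, y, z in mm, a list of three; "roll": the turn about the tool's z in degrees. A call has 1 to 12 rows; each row shifts and turns the pose as measured when the row begins, along the tool's axes as they then stand; what a row does not reach is not made up. A row lasts 1/8 s, in which the tool goes at most 62.5 mm and 10.7 degrees, less where a joint would pass 70% of its speed; a pose out of reach is approached as far as the arm can. A call with a gripper value outside its range is refused whole. OPENING is the gripper command: -1 is shut, 1 is fully open, values between are in proportion, set as the call begins (- or left out, the last holds). The fingers move at their own pace and stop on an object; FORCE is the grip in N (left out, the last holds). Time passes only in rows, so rows that do not move let the fingers close. It gives the time, the measured TCP pose, the force and the opening at its end, in the units of the state.
- manip.read_state(): the state, without advancing time (a new reading comes with each control period).
- manip.read_camera(name): name is "scene" or "top" or "wrist"; returns (picture, depth): 384x512x3 uint8, red, green, blue; 384x512 float32, m along the optical axis (not along the pixel's ray), 0 where there is no reading.
- manip.calibration(name): a dict with "K" (3x3 intrinsics, pixels), "k1" (the pictures are not rectified: a ray, as slopes to the right and down, at radius r is drawn at 1 + k1 r^2 times it, then the intrinsics apply), "T" (4x4, takes a point from camera to world coordinates); the wrist camera has in their place "mount" (4x4, takes a point from camera to tool coordinates, whose origin is the TCP and whose axes are the flange's). Camera axes: x right, y down, z forward; pixel columns grow to the right and rows downward; lengths in m; the calibration is good to about 2 mm. A picture is of the moment at which its call begins: read the wrist's pose just before it. calibration takes no time and is no camera call.
- manip.sign_off(): hands the job in, once; it reports no verdict.
Trained networks look in the newest picture that a camera, given by its name, has taken for a name from the list of things; names that differ only in an ending like _2 or _b are one class to them, and where a whole thing is asked for, a point or a joint stands for the part that bears it (a point fixed in the world has none). Each returns a list of dicts, best first, with "score" (0 to 1); they miss things now and then, are a little off and sometimes report something else, mostly with a low value. They report only what shows in the picture. A call takes as long as a camera call.
- manip.outline_of(label, camera): "pixels" (384x512 bool, what is visible of it) and "box" ([left, top, right, bottom] in pixels, round what is visible of it).
The state is a dict: "t": time; "qpos": joint angles; "qvel": joint speeds; "joint_efforts": joint torques, N m; "eef_pos": TCP position; "tool_rot": TCP orientation; "force": force on the tool from outside, world axes, zero at the start; "ft_torque": the same for the moment, N m; "finger_gap": finger opening in m.
Only numpy, scipy, OpenCV 4.12 (cv2) and the standard library are available. Lean on these libraries where they do the work, as an engineer would, in place of code of your own. Each camera call takes 0.05 s, during which the arm holds its last target. There are 200 camera calls.

## Task

Set out one bearing pad for the next test: press the feeder's red plunger all the way down once, so that a single white pad slides out, and let the plunger come back up. Then push that pad sideways along the plate with the fingertips until the whole pad lies on the green square. Never lift or tip the pad, let no second pad out, and leave everything else on the bench where it is.

Things in the scene. Friction and masses are not known exactly. Their poses are not given: they have to be found in the camera images.
- feeder: the pad feeder, bolted down. Origin on the bench under the axis of its upright magazine; own x points the way the pads come out (mostly to the robot's right, yaw about -1.57), z up. Blue housing behind the magazine: x -120 to -28 mm, y -35 to 35 mm, top at z = 55 mm
- magazine_top (a point): centre of the open top of the clear magazine, 53 mm square with four steel posts, 48 mm above the bench; its front face is at x = 27 mm (posts 30 mm) of the feeder, with the outlet slot at its foot
- apron (a point): a point of the dark steel apron on which the pads slide, at x = 83 mm, y = 0 of the feeder and on the apron's top, 4 mm above the bench: about here (within 5 mm) a full slow stroke leaves the pad. The apron spans x 32 to 152 mm, y -125 to 125 mm of the feeder; a lip 8 mm high closes its outer end (inner face x = 147 mm), its sides are open
- plunger_cap (a point): centre of the top face of the red plunger cap, a 40 mm disc at x = -75 mm, y = 0 of the feeder, 104 mm above the bench when up. Goes straight down 30 mm to its stop; a spring (about 3 N at first, 9 N at the bottom) lifts it again. An inner slide moves out 2.9 mm per mm pressed and pushes the lowest pad through the slot on to the apron
- plunger (a joint): travel of the plunger in m: 0 = up, 0.030 = fully down
- green_field: green square painted on the apron, 70 x 70 mm, no thickness to speak of; origin at its centre, on the plate; sides along its own x and y, which are parallel to the feeder's. Lies on one side of the way out, its centre about 75 mm sideways of it
- red_field: red square, same size, on the other side of the way out
- pad1_center (a point): centre (half-way up) of the lowest pad, the one that is ejected: white plastic disc, 40 mm across, 12 mm thick, about 22 g, lying flat
- pad2_center (a point): centre of the second pad in the magazine, same size; stays in the magazine (sinks by 12 mm when a pad is ejected)
- pad3_center (a point): centre of the top pad in the magazine, same size; stays in the magazine (sinks by 12 mm when a pad is ejected)
- coupling: loose bystander: stepped steel coupling, 44 mm wide, 50 mm tall
- grease_jar: loose bystander: white jar with a yellow cap, 52 mm wide, 55 mm tall
- bronze_bush: loose bystander: copper-coloured upright bush, 32 mm wide, 35 mm tall
- steel_slug: loose bystander: dark steel upright slug, 28 mm wide, 45 mm tall
- tape_roll: loose bystander: black tape roll lying flat, 72 mm wide, 19 mm tall
- wrench: loose bystander: steel wrench lying on the bench
- screwdriver: loose bystander: screwdriver lying on the bench

How it is judged:
By the outcome, as a careful person would: the job done as asked, in the order asked, and still so for the second after the job is handed in, with the robot touching nothing.
It also fails if it takes over 38 s, if anything falls off the work surface, if the arm or the gripper's body presses on something with over 40 N, if the wrist force passes 120 N, or if a joint passes its speed limit or range.

## Working session

There is one attempt and no reset: what is moved stays moved. The work goes in short steps, Python scripts to look and compute and a shell command to move; the robot and the scene stay as the last step left them, time stands still between calls to the robot, and variables do not carry over. Pictures are saved under pics/ and viewed, about 8 in all and at most 12, crops included, and the job is handed in when it is done.

```bash
mkdir -p pics; cat > h.py <<'E'
import numpy as np, cv2
from bench import manip
from scipy.spatial.transform import Rotation as R
def T_of(cam):
    c=manip.calibration(cam)
    if 'T' in c: return c,np.array(c['T'])
    s=manip.read_state(); M=np.eye(4); M[:3,:3]=R.from_quat(s['tool_rot']).as_matrix(); M[:3,3]=s['eef_pos']
    return c,M@np.array(c['mount'])
def ray(c,u,v):
    K=np.array(c['K']);k=c['k1']
    d=np.stack([(np.asarray(u,float)-K[0,2])/K[0,0],(np.asarray(v,float)-K[1,2])/K[1,1]],-1)
    s=d.copy()
    for _ in range(20): s=d/(1+k*(s**2).sum(-1,keepdims=True))
    return np.concatenate([s,np.ones(s.shape[:-1]+(1,))],-1)
def cloud(c,T,depth,mask):
    v,u=np.nonzero(mask&(depth>0)); p=ray(c,u,v)*depth[v,u][:,None]
    return p@T[:3,:3].T+T[:3,3]
def onplane(c,T,u,v,z):
    r=ray(c,u,v)@T[:3,:3].T; return T[:3,3]+r*((z-T[2,3])/r[...,2])[...,None]
def snap(cam,name=None):
    c,T=T_of(cam); im,d=manip.read_camera(cam)
    if name: cv2.imwrite('pics/'+name,im[...,::-1])
    return c,T,im,d
E
python3 - <<'E'
from h import *
s=manip.read_state(); print(s)
for cam in ('top','scene'):
    c,T,im,d=snap(cam,cam+'0.png')
    print(cam,np.round(T,3).tolist())
    for n in ('plunger_cap','green_field','red_field','feeder','pad3_center','magazine_top','apron'):
        for o in manip.outline_of(n,cam)[:2]:
            P=cloud(c,T,d,o['pixels'])
            print(n,round(o['score'],2),np.round(o['box']),len(P), np.round(np.median(P,0),4) if len(P) else '', np.round(np.percentile(P,[3,97],axis=0),3).tolist() if len(P) else '')
E
python3 -c "
import cv2,numpy as np
a=cv2.imread('pics/top0.png');b=cv2.imread('pics/scene0.png')
cv2.imwrite('pics/both.png',cv2.resize(np.vstack([a,b]),(400,600)))"
```

```text
{'t': 0.0, 'qpos': array([-1.11040334e+00,  3.53661730e-01,  1.63410758e+00, -1.57505626e-05,
        1.15518569e+00, -2.39439700e-03]), 'qvel': array([-0.00069738,  0.00135736, -0.00021367, -0.00128128, -0.00071685,
        0.00152609]), 'joint_efforts': array([-5.04972428e-03, -6.05261636e+01, -3.42075098e+01, -1.94483837e-04,
        9.32304858e-03,  1.83598792e-05]), 'eef_pos': array([ 0.27882349, -0.55884906,  0.23056455]), 'tool_rot': array([ 9.73346762e-01,  2.29337341e-01, -1.61642642e-04, -6.61753707e-04]), 'force': array([-0.1667024 ,  0.77845634,  0.22545037]), 'ft_torque': array([-0.04433909, -0.07895558,  0.00847682]), 'finger_gap': 0.08537227842904846}
top [[0.027, -0.995, 0.091, 0.416], [-1.0, -0.026, 0.012, 0.002], [-0.01, -0.091, -0.996, 1.324], [0.0, 0.0, 0.0, 1.0]]
plunger_cap 0.75 [182. 160. 197. 173.] 149 [0.5828 0.1879 0.1034] [[0.567, 0.172, 0.099], [0.598, 0.204, 0.107]]
green_field 0.89 [223. 197. 252. 228.] 596 [0.4702 0.0594 0.0043] [[0.436, 0.025, -0.001], [0.504, 0.094, 0.009]]
red_field 0.77 [242. 148. 270. 177.] 587 [0.6125 0.0143 0.0045] [[0.578, -0.02
[... 1124 characters left out ...]
.097, 0.034], [0.578, 0.134, 0.042]]
feeder 0.75 [318. 199. 335. 216.] 175 [0.588  0.1834 0.101 ] [[0.568, 0.169, 0.067], [0.602, 0.201, 0.105]]
feeder 0.67 [231. 194. 342. 260.] 3829 [0.5865 0.0926 0.0057] [[0.432, -0.046, -0.0], [0.655, 0.215, 0.097]]
pad3_center 0.4 [289. 213. 301. 219.] 92 [0.5594 0.1136 0.0387] [[0.544, 0.097, 0.036], [0.573, 0.13, 0.041]]
magazine_top 0.83 [231. 195. 344. 262.] 3847 [0.5862 0.0933 0.0056] [[0.433, -0.044, -0.0], [0.655, 0.215, 0.099]]
magazine_top 0.42 [318. 200. 335. 216.] 176 [0.5884 0.1835 0.1008] [[0.569, 0.169, 0.064], [0.602, 0.2, 0.105]]
apron 0.91 [230. 199. 343. 261.] 3855 [0.5874 0.0905 0.0055] [[0.433, -0.045, -0.001], [0.656, 0.216, 0.098]]
```

View pics/top0.png

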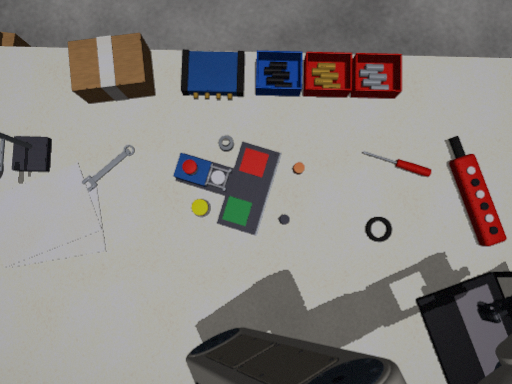

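The top picture shows the feeder at the centre: the cap is at (189,167), the magazine at (217,176), the green square at (237,211) on the robot's side and the red square at (255,162). From this, the feeder yaw is about -1.87 and the origin about (0.561, 0.116). I'll move towards the cap with the fingers shut.

```bash
python3 -m pendant '[{"delta_pos":[45,-40,0]},{"delta_pos":[45,-40,0]},{"delta_pos":[45,-40,0]},{"delta_pos":[45,-40,0]},{"delta_pos":[45,-40,0]},{"delta_pos":[45,-40,0]},{"delta_pos":[45,-40,0]},{"delta_pos":[45,-40,0]},{"delta_pos":[45,-40,0]},{"delta_pos":[45,-40,0]},{"delta_pos":[45,-40,0]},{"delta_pos":[45,-40,0]}]' -1 40
```

```text
$[0]: bad value
```

```bash
python3 -m pendant '[{"delta_pos":[0,0,0],"roll":10.5},{"delta_pos":[0,0,0],"roll":10.5},{"delta_pos":[0,0,0],"roll":10.5},{"delta_pos":[0,0,0],"roll":10.5}]'; python3 - <<'E'
from h import *
s=manip.read_state();print(s['eef_pos'],R.from_quat(s['tool_rot']).as_matrix().round(3).tolist(),s['qpos'].round(2))
c,T,im,d=snap('wrist','w0.png')
for n in ('plunger_cap','green_field','red_field','pad3_center'):
    for o in manip.outline_of(n,'wrist')[:2]:
        P=cloud(c,T,d,o['pixels'])
        print(n,round(o['score'],2),np.round(o['box']),len(P), np.round(np.median(P,0),4) if len(P) else '', np.round(np.percentile(P,[3,97],axis=0),3).tolist() if len(P) else '')
E
```

```text
t: 1.3
eef_pos: [0.2791, -0.5593, 0.2314]
tool_rot: [0.99, -0.144, 0.0, 0.0]
force: [0.8, -0.3, 0.4]
finger_gap: 0.0856
[ 0.27906336 -0.55929101  0.23140346] [[0.959, -0.284, 0.0], [-0.284, -0.959, -0.0], [0.0, 0.0, -1.0]] [-1.11  0.35  1.63 -0.    1.16  0.75]
```

View pics/w0.png

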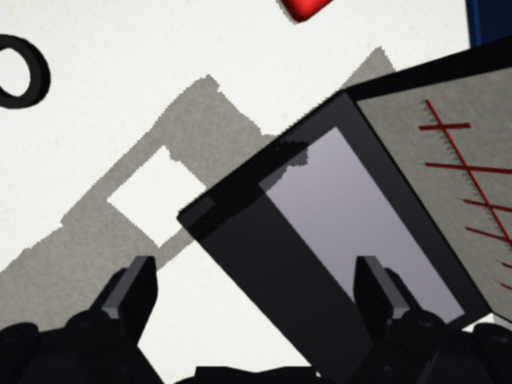

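The first call was refused, probably because `roll` is required in every row. The turn has been made, and the wrist view shows only the bench near the start. I'll translate with the new axes.

```bash
python3 -m pendant '[{"delta_pos":[6,-61,0],"roll":0},{"delta_pos":[6,-61,0],"roll":0},{"delta_pos":[6,-61,0],"roll":0},{"delta_pos":[6,-61,0],"roll":0},{"delta_pos":[6,-61,0],"roll":0},{"delta_pos":[6,-61,0],"roll":0},{"delta_pos":[6,-61,0],"roll":0},{"delta_pos":[6,-61,0],"roll":0},{"delta_pos":[6,-61,0],"roll":0},{"delta_pos":[6,-61,0],"roll":0},{"delta_pos":[6,-61,0],"roll":0},{"delta_pos":[6,-55,0],"roll":0}]' -1 40
python3 - <<'E'
from h import *
s=manip.read_state();print(s['t'],s['eef_pos'],R.from_quat(s['tool_rot']).as_matrix().round(3).tolist(),s['qpos'].round(2),s['finger_gap'])
c,T,im,d=snap('wrist','w1.png')
for n in ('plunger_cap','green_field','red_field','pad3_center'):
    for o in manip.outline_of(n,'wrist')[:2]:
        P=cloud(c,T,d,o['pixels'])
        print(n,round(o['score'],2),np.round(o['box']),len(P), np.round(np.median(P,0),4) if len(P) else '', np.round(np.percentile(P,[3,97],axis=0),3).tolist() if len(P) else '')
E
```

```text
t: 3.05
eef_pos: [0.5417, 0.1356, 0.233]
tool_rot: [0.993, -0.121, 0.005, 0.001]
force: [0.5, -0.6, 0.6]
finger_gap: -0.0003
3.05 [0.54171456 0.13556019 0.23304904] [[0.971, -0.239, 0.01], [-0.239, -0.971, -0.004], [0.01, 0.002, -1.0]] [ 0.25  0.24  1.78 -0.01  1.11  2.06] -0.00032384357812050815
plunger_cap 0.71 [159. 121. 204. 170.] 1840 [0.584  0.1855 0.1044] [[0.567, 0.169, 0.102], [0.6, 0.203, 0.106]]
plunger_cap 0.53 [  0. 108.  28. 168.] 934 [0.6332 0.3844 0.0071] [[0.606, 0.366, 0.0], [0.653, 0.408, 0.009]]
green_field 0.86 [305. 164. 367. 224.] 3452 [0.4728 0.0587 0.0051] [[0.437, 0.025, 0.004], [0.506, 0.093, 0.006]]
red_field 0.76 [314.  20. 394.  98.] 5045 [0.6152 0.0143 0.0051] [[0.58, -0.021, 0.004], [0.648, 0.048, 0.007]]
pad3_center 0.87 [251. 114. 292. 155.] 1317 [0.5638 0.1139 0.0405] [[0.546, 0.097, 0.039], [0.581, 0.131, 0.042]]
```

View pics/w1.png

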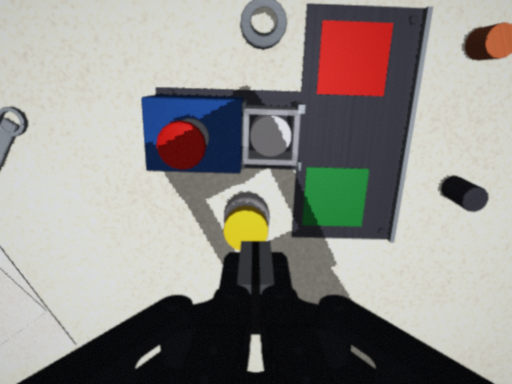

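Wrist and top views agree: the cap is at (181,145) px, which gives (0.584, 0.186, 0.104). The magazine pad is at (272,135), red at (355,58), green at (337,196), and the jar beside the housing is at (247,225). I'll go above the cap.

```bash
python3 -m pendant '[{"delta_pos":[14,-29,0],"roll":1.5},{"delta_pos":[14,-29,0],"roll":1.5},{"delta_pos":[1,0,45],"roll":0},{"delta_pos":[0,0,45],"roll":0},{"delta_pos":[0,0,15],"roll":0},{"delta_pos":[0,0,0],"roll":0}]'
python3 -c "
from h import *
s=manip.read_state();print(s['eef_pos'],R.from_quat(s['tool_rot']).as_matrix().round(3).tolist())"
```

```text
t: 4.05
eef_pos: [0.5857, 0.1733, 0.1278]
tool_rot: [0.989, -0.15, 0.006, 0.002]
force: [0.4, 0.2, 0.4]
finger_gap: -0.0001
[0.5856621  0.17328073 0.12783375] [[0.955, -0.296, 0.01], [-0.296, -0.955, -0.006], [0.012, 0.003, -1.0]]
```

```bash
python3 -m pendant '[{"delta_pos":[-6,-12,0],"roll":0},{"delta_pos":[0,-1,12],"roll":0},{"delta_pos":[0,0,6],"roll":0},{"delta_pos":[0,0,3],"roll":0},{"delta_pos":[0,0,3],"roll":0}]'; python3 -m pendant '[{"delta_pos":[0,0,3],"roll":0},{"delta_pos":[0,0,3],"roll":0},{"delta_pos":[0,0,3],"roll":0},{"delta_pos":[0,0,3],"roll":0}]'
```

```text
t: 4.68
eef_pos: [0.5863, 0.1888, 0.1068]
tool_rot: [0.989, -0.149, 0.008, 0.001]
force: [-0.3, 0.2, 0.4]
finger_gap: -0.0
t: 5.18
eef_pos: [0.5865, 0.1888, 0.0955]
tool_rot: [0.989, -0.15, 0.008, 0.001]
force: [-2.6, -0.2, 7.0]
finger_gap: -0.0001
```

```bash
python3 -m pendant '[{"delta_pos":[0,0,3],"roll":0},{"delta_pos":[0,0,3],"roll":0},{"delta_pos":[0,0,3],"roll":0},{"delta_pos":[0,0,3],"roll":0},{"delta_pos":[0,0,3],"roll":0}]';python3 -m pendant '[{"delta_pos":[0,0,2],"roll":0},{"delta_pos":[0,0,2],"roll":0},{"delta_pos":[0,0,2],"roll":0}]'
```

```text
t: 5.8
eef_pos: [0.5864, 0.1888, 0.0827]
tool_rot: [0.989, -0.15, 0.008, 0.0]
force: [-3.6, -0.5, 9.0]
finger_gap: -0.0004
t: 6.18
eef_pos: [0.5865, 0.1888, 0.0784]
tool_rot: [0.989, -0.15, 0.008, 0.0]
force: [-2.6, -1.2, 9.4]
finger_gap: 0.0
```

```bash
python3 -m pendant '[{"delta_pos":[0,0,2],"roll":0},{"delta_pos":[0,0,2],"roll":0},{"delta_pos":[0,0,2],"roll":0}]';python3 -m pendant '[{"delta_pos":[0,0,2],"roll":0},{"delta_pos":[0,0,2],"roll":0}]'
```

```text
t: 6.55
eef_pos: [0.5865, 0.1888, 0.0745]
tool_rot: [0.989, -0.15, 0.008, -0.0]
force: [-4.6, -0.3, 10.0]
finger_gap: -0.0001
t: 6.8
eef_pos: [0.5865, 0.1888, 0.0739]
tool_rot: [0.989, -0.15, 0.008, -0.0]
force: [-9.7, -3.1, 26.6]
finger_gap: -0.0001
```

The stop is reached: motion stalled at z = 0.074 and the force rose from 10 to 27 N. I'll release and look.

```bash
python3 -m pendant '[{"delta_pos":[0,0,-6],"roll":0},{"delta_pos":[0,0,-8],"roll":0},{"delta_pos":[0,0,-10],"roll":0},{"delta_pos":[0,0,-25],"roll":0},{"delta_pos":[0,0,-50],"roll":0},{"delta_pos":[0,50,-30],"roll":0},{"delta_pos":[0,50,0],"roll":0},{"delta_pos":[0,0,0],"roll":0}]' -0.42
cat > look.py <<'E'
import sys
from h import *
s=manip.read_state();print(s['t'],s['eef_pos'],R.from_quat(s['tool_rot']).as_matrix().round(3).tolist(),s['finger_gap'])
for cam in sys.argv[2:]:
    c,T,im,d=snap(cam,sys.argv[1]+cam+'.png')
    for n in ('plunger_cap','green_field','red_field','pad1_center'):
        for o in manip.outline_of(n,cam)[:3]:
            P=cloud(c,T,d,o['pixels'])
            print(n,round(o['score'],2),np.round(o['box']),len(P), np.round(np.median(P,0),4) if len(P) else '', np.round(np.percentile(P,[3,97],axis=0),3).tolist() if len(P) else '')
E
python3 look.py a wrist top
```

```text
t: 7.8
eef_pos: [0.5546, 0.0913, 0.2087]
tool_rot: [0.989, -0.15, 0.009, -0.0]
force: [-0.2, 0.9, 0.4]
finger_gap: 0.0248
7.8 [0.55459258 0.09127471 0.20865914] [[0.955, -0.296, 0.019], [-0.296, -0.955, -0.003], [0.019, -0.003, -1.0]] 0.024768476466167304
plunger_cap 0.92 [101. 165. 152. 215.] 2161 [0.5844 0.1845 0.1043] [[0.566, 0.168, 0.098], [0.601, 0.203, 0.106]]
green_field 0.86 [275. 194. 340. 254.] 3644 [0.4746 0.0565 0.0051] [[0.437, 0.023, 0.004], [0.507, 0.093, 0.006]]
red_field 0.9 [277.  40. 354. 121.] 5447 [0.6152 0.0138 0.005 ] [[0.58, -0.02, 0.004], [0.648, 0.048, 0.006]]
red_field 0.53 [ 90.  23. 392. 269.] 30862 [0.5756 0.0649 0.0053] [[0.43, -0.048, 0.003], [0.655, 0.21, 0.104]]
red_field 0.43 [432.  36. 485.  71.] 1738 [ 0.5989 -0.1082  0.0346] [[0.584, -0.127, 0.004], [0.613, -0.099, 0.037]]
green_field 0.62 [223. 199. 251. 220.] 208 [0.4747 0.0782 0.0044] [[0.449, 0.023, -0.001], [0.506, 0.094, 0.009]]
green_field 0.45 [245. 178. 254. 192.] 67 [0.5416 0.0271 0.0154] [[0.525, 0.018, 0.011], [0.556, 0.036, 0.021]]
red_field 0.57 [245. 151. 267. 177.] 503 [0.6109 0.0109 0.0041] [[0.575, -0.018, -0.001], [0.645, 0.039, 0.009]]
pad1_center 0.69 [244. 180. 255. 193.] 101 [0.5392 0.0273 0.0155] [[0.522, 0.016, 0.011], [0.557, 0.039, 0.021]]
```

View pics/awrist.png

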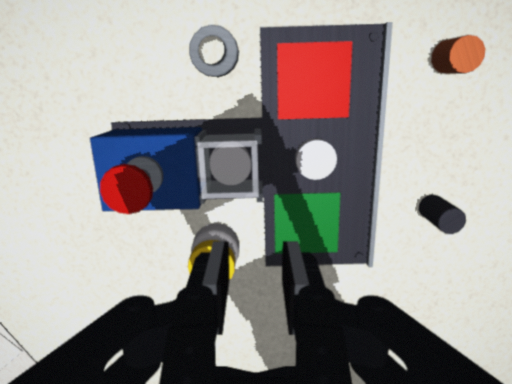

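The pad is out at (317,160), between red and green, and the cap is back up. I'll locate the pad and express it in the feeder and tool frames.

```bash
cat > plan.py <<'E'
import sys
from h import *
c,T,im,d=snap('wrist',sys.argv[1])
s=manip.read_state()
m=(im.min(2)>170)&(d>0)
n,l,st,ce=cv2.connectedComponentsWithStats(m.astype(np.uint8))
for i in range(1,n):
    if 200<st[i,4]<4000:
        p=onplane(c,T,*ce[i],0.016); x,y,w,h,a=st[i]
        P=cloud(c,T,d,l==i); print(ce[i].round(0),st[i],'plane16',p.round(4),'depth',np.median(P,0).round(4))
M=R.from_quat(s['tool_rot']).as_matrix(); print('eef',s['eef_pos'],'gap',s['finger_gap'])
print('cap mask')
def ctr(n):
    o=manip.outline_of(n,'wrist')
    if not o: return None
    P=cloud(c,T,d,o[0]['pixels']); (cx,cy),sz,ang=cv2.minAreaRect((P[:,:2]*1000).astype(np.float32)); return cx,cy,sz,ang,P[:,:2].mean(0)
for n in('green_field','red_field'):print(n,ctr(n))
E
python3 plan.py b.png
```

```text
[216.  51.] [205  40  24  24 423] plane16 [0.6667 0.0977 0.016 ] depth [6.685e-01 9.900e-02 5.000e-04]
[320. 160.] [ 301  141   39   39 1211] plane16 [0.5406 0.0319 0.016 ] depth [0.5406 0.0319 0.0165]
[245. 224.] [ 205  193   63   75 2352] plane16 [0.4962 0.1237 0.016 ] depth [0.4948 0.1254 0.0005]
[238. 342.] [ 216  295   52   77 2180] plane16 [0.3531 0.1785 0.016 ] depth [3.378e-01 1.811e-01 2.000e-04]
[ 12. 357.] [   0  323   36   61 1155] plane16 [0.4102 0.4531 0.016 ] depth [0.3986 0.4661 0.0028]
eef [0.55575552 0.09431222 0.20797416] gap 0.024897560752450667
cap mask
green_field (494.6297302246094, 54.35602569580078, (73.7160873413086, 122.58218383789062), 79.17144775390625, array([0.47328296, 0.05664441]))
red_field (613.6099243164062, 13.774383544921875, (71.50496673583984, 71.26390838623047), 74.69624328613281, array([0.61455521, 0.01368374]))
```

```bash
python3 -m pendant '[{"delta_pos":[26,32,0],"roll":0},{"delta_pos":[26,32,0],"roll":0},{"delta_pos":[0,0,50],"roll":0},{"delta_pos":[0,0,50],"roll":0},{"delta_pos":[0,0,50],"roll":0},{"delta_pos":[0,0,15],"roll":0},{"delta_pos":[0,0,0],"roll":0}]'
python3 - <<'E'
from h import *
s=manip.read_state();M=R.from_quat(s['tool_rot']).as_matrix();print(s['t'],s['eef_pos'],M.round(3).tolist())
for n,p in(('pad',(.5405,.0318,.01)),('green',(.4735,.058,.004))):print(n,(M.T@(np.array(p)-s['eef_pos'])*1000).round(1))
snap('wrist','c.png')
E
```

```text
t: 9.32
eef_pos: [0.5946, 0.0153, 0.0422]
tool_rot: [0.989, -0.148, 0.013, -0.001]
force: [0.8, 0.2, 0.2]
finger_gap: 0.0246
9.325 [0.59459061 0.01533154 0.04221159] [[0.956, -0.293, 0.025], [-0.293, -0.956, -0.002], [0.024, -0.006, -1.0]]
pad [-57.3   0.3  30.8]
green [-129.2   -5.2   35.1]
```

View pics/c.png

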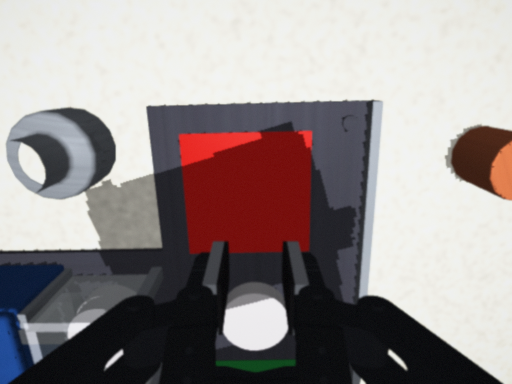

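The pad at (256,317) is centred between the tips at (218,245) and (292,245), which stand over the red square on its far side. I'll descend to just above the plate.

```bash
python3 -m pendant '[{"delta_pos":[0,0,18],"roll":0},{"delta_pos":[0,0,10],"roll":0},{"delta_pos":[0,0,5],"roll":0},{"delta_pos":[0,0,1],"roll":0},{"delta_pos":[0,0,0],"roll":0}]'; python3 -c "
from h import *
s=manip.read_state();M=R.from_quat(s['tool_rot']).as_matrix();print(s['eef_pos'])
for n,p in(('pad',(.5405,.0318,.01)),('green',(.4735,.058,.004))):print(n,(M.T@(np.array(p)-s['eef_pos'])*1000).round(1))"
```

```text
t: 10.0
eef_pos: [0.5989, 0.0156, 0.0108]
tool_rot: [0.989, -0.148, 0.016, -0.002]
force: [0.8, -0.2, 1.5]
finger_gap: 0.0251
[0.59893749 0.01559209 0.01083318]
pad [-60.6   1.6  -1.1]
green [-132.5   -3.8    2.7]
```

```bash
python3 -m pendant '[{"delta_pos":[-10,0.5,0],"roll":0},{"delta_pos":[-10,0.5,0],"roll":0},{"delta_pos":[-7,0.5,0],"roll":0},{"delta_pos":[-6,0,0],"roll":0},{"delta_pos":[-6,0,-0.2],"roll":0},{"delta_pos":[-6,-0.5,-0.2],"roll":0},{"delta_pos":[-6,-0.5,-0.2],"roll":0},{"delta_pos":[-6,-0.5,-0.2],"roll":0}]'; python3 -c "
from h import *
s=manip.read_state();M=R.from_quat(s['tool_rot']).as_matrix();print(s['eef_pos'],M.round(3)[2])
for n,p in(('pad',(.5405,.0318,.01)),('green',(.4735,.058,.004))):print(n,(M.T@(np.array(p)-s['eef_pos'])*1000).round(1))
snap('wrist','d.png')"
```

```text
t: 11.0
eef_pos: [0.5408, 0.0334, 0.0105]
tool_rot: [0.989, -0.148, 0.017, -0.002]
force: [-0.7, -0.0, 0.2]
finger_gap: 0.0246
[0.54084144 0.03344725 0.01050509] [ 0.032 -0.009 -0.999]
pad [0.1 1.7 0.5]
green [-71.8  -3.7   4.2]
```

View pics/d.png

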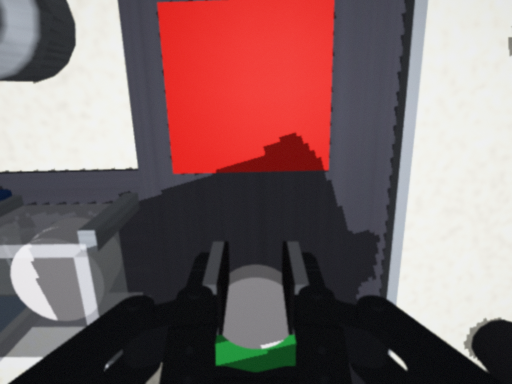

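The pad sits in the cradle at about (256,307), its edge reaching the green, and the plate is not being pressed. About 45 mm remain.

```bash
python3 -m pendant '[{"delta_pos":[-7,-0.6,-0.2],"roll":0},{"delta_pos":[-7,-0.6,-0.2],"roll":0},{"delta_pos":[-7,-0.6,-0.2],"roll":0},{"delta_pos":[-7,-0.6,-0.2],"roll":0},{"delta_pos":[-7,-0.6,-0.2],"roll":0},{"delta_pos":[-6,-0.5,-0.2],"roll":0},{"delta_pos":[0,0,0],"roll":0}]'; python3 -c "
from h import *
s=manip.read_state();M=R.from_quat(s['tool_rot']).as_matrix();print(s['eef_pos'])
for n,p in(('green',(.4735,.058,.004)),):print(n,(M.T@(np.array(p)-s['eef_pos'])*1000).round(1))
snap('wrist','e.png')"
```

```text
t: 11.92
eef_pos: [0.4989, 0.0501, 0.0104]
tool_rot: [0.989, -0.148, 0.016, -0.002]
force: [0.5, -0.3, 0.1]
finger_gap: 0.025
[0.49889199 0.0501291  0.01036798]
green [-26.8  -0.1   5.5]
```

View pics/e.png

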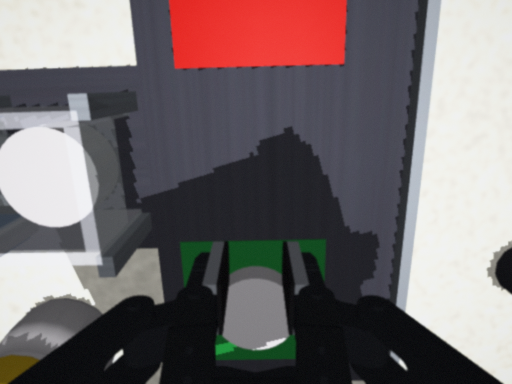

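The pad at (256,308) is wholly on the green. I'll back off straight, rise and check from above.

```bash
python3 -m pendant '[{"delta_pos":[10,0,-0.3],"roll":0},{"delta_pos":[20,0,-1],"roll":0},{"delta_pos":[15,0,-1],"roll":0},{"delta_pos":[0,0,-40],"roll":0},{"delta_pos":[0,0,-60],"roll":0},{"delta_pos":[-40,0,-45],"roll":0},{"delta_pos":[-40,0,0],"roll":0},{"delta_pos":[0,0,0],"roll":0}]'
python3 look.py f wrist top; python3 plan.py g.png
```

```text
t: 12.98
eef_pos: [0.4667, 0.059, 0.1621]
tool_rot: [0.989, -0.149, 0.018, -0.002]
force: [0.6, 0.8, -0.3]
finger_gap: 0.0245
12.975 [0.4667488  0.05901155 0.16206857] [[0.955, -0.294, 0.036], [-0.294, -0.956, -0.001], [0.035, -0.01, -0.999]] 0.02446016301004161
plunger_cap 0.96 [  0.  62.  43. 125.] 1662 [0.5786 0.174  0.1034] [[0.565, 0.167, 0.065], [0.593, 0.185, 0.105]]
green_field 0.6 [218. 130. 295. 209.] 4086 [0.4755 0.0584 0.0051] [[0.437, 0.022, 0.004], [0.507, 0.094, 0.006]]
red_field 0.82 [211.   0. 302.  37.] 2938 [0.592  0.0207 0.0052] [[0.576, -0.011, 0.004], [0.609, 0.052, 0.007]]
red_field 0.19 [  2.   0. 345. 223.] 40683 [0.5554 0.0769 0.0053] [[0.426, -0.031, 0.003], [0.609, 0.194, 0.1]]
pad1_center 0.7 [237. 148. 281. 192.] 1741 [0.4736 0.0565 0.0164] [[0.455, 0.04, 0.006], [0.491, 0.074, 0.018]]
plunger_cap 0.58 [182. 160. 198. 175.] 171 [0.5823 0.1875 0.1038] [[0.565, 0.17, 0.098], [0.599, 0.204, 0.108]]
red_field 0.77 [242. 149. 266. 175.] 552 [0.6106 0.0153 0.0043] [[0.578, -0.017, -0.0], [0.646, 0.049, 0.01]]
red_field 0.4 [186. 163. 196. 174.] 143 [0.5805 0.1853 0.1041] [[0.565, 0.17, 0.099], [0.596, 0.201, 0.108]]
[154.  90.] [ 128   64   54   53 2186] plane16 [0.5642 0.1168 0.016 ] depth [0.5631 0.1132 0.0286]
[252. 248.] [ 204  225   89   60 2867] plane16 [0.4062 0.0821 0.016 ] depth [0.3997 0.0855 0.0005]
[226. 352.] [216 331  26  37 645] plane16 [0.3017 0.1424 0.016 ] depth [0.2878 0.1478 0.0003]
eef [0.46844502 0.05870332 0.16118823] gap 0.02480014398497926
cap mask
green_field (471.2744445800781, 58.58214569091797, (71.2203140258789, 70.98699188232422), 74.22929382324219, array([0.47319835, 0.05837981]))
red_field (592.475341796875, 20.177114486694336, (70.00908660888672, 26.936643600463867), 72.60704803466797, array([0.59298672, 0.02030858]))
```

View pics/g.png

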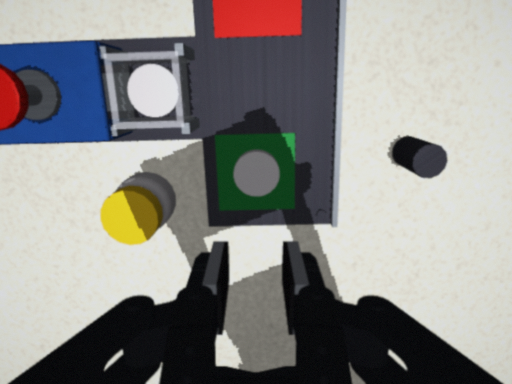

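The pad at (257,173) sits in the middle of the green square (216–295, 133–210). The magazine stack has sunk one pad, to a top height of 28.6 mm, and the cap is back up at 103–104 mm.

```bash
python3 -c "
from bench import manip
print(manip.sign_off(), manip.read_state()['t'])"
```

```text
the job is handed in; nothing more can be done
the job is handed in; nothing more can be done
```

One bearing pad is set out on the green square, and the job is handed in at about 13 s of the 38 s allowed.

- **Feeding:** I pressed the plunger once with shut fingers, slowly, until it hit its stop: the tool stalled at z = 0.074 m and the force rose to 27 N. I then let it come back up.
- **Pushing:** With the fingers about 25 mm apart as a cradle, I pushed the pad sideways along the plate, then backed straight off and lifted clear.
- **Pad position:** The last wrist view puts the pad at (0.474, 0.057) m and the green square's centre at (0.473, 0.058) m. The whole pad lies inside the square with about 13 mm to spare on each side.
- **Feeder:** The cap is back up at 103–104 mm, and the magazine stack has sunk by one pad. No second pad shows on the plate.
- **Bystanders:** The last wrist picture shows only the grease jar and the steel slug; both look undisturbed. I did not measure any of the loose parts again.
- **Checks that failed or disagreed:**
  - One move call was refused because its rows had no roll value. Nothing moved.
  - In the last top view the network found neither the pad nor the green square, because the arm was over them. The final pad position therefore rests on the wrist camera alone.
  - The tool had tilted about 2° by the end. I allowed for this in the push height and the measurements.

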